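# Wind the bottle cradle up with its loose crank

## Robot

A 6-joint arm with a two-finger parallel gripper is mounted at the origin on the work surface. World frame = base frame: x ahead of the robot, y to its left, z up, the work surface at z = 0. Lengths are in m, angles in rad, forces in N, time in s.
With the tool pointing down it reaches from about 0.275 to 0.725 m from the base axis. Payload 5.6 kg.
Tool frame: the origin (TCP) lies on the centre line of the jaws, within the pads' length; the fingertips stand 17 mm ahead of it and the grasp point (between the pads) lies 2 mm behind it (r.nose_length is the distance from the TCP to the fingertips, in m); z points along the fingers, y is the direction in which the jaws open and shut (so a half turn about z gives the same grasp; the last joint's range is limited). The gripper opens to 85 mm and grips with 20 to 120 N. Pads are 22 mm wide; open, the fingers measure 114 mm over their backs; the gripper's body (76 mm by 85 mm) begins 54 mm behind the grasp point. The pads swing forward as they close: fully open they stand 13 mm farther back than shut.
Start: joints at [-0.918, 0.255, 0.108, 0, -1.424, -0.285], TCP at [0.198, -0.513, 0.248] pointing down, gripper open.
Joint ranges: [-2.95, 2.95], [-1.21, 1.97], [-1.09, 1.5], [-2.87, 1.71], [-2.94, -0.07], [-3.05, 3.05]. Speed limits (rad/s): [2.57, 2.57, 3.14, 3.14, 3.14, 3.14].

## Interface

Orientations are given as a unit quaternion [w, x, y, z].
In Python, from plant import r, eoat, planner, optics gives the robot as it stands. Calls block until the motion is done:
- r.movep(position, orientation): joint-space move of the TCP to a pose.
- r.move_straight(position, max_speed=0.15, orientation=None, max_force=None): straight line of the TCP; orientation=None keeps the orientation; max_speed is the mean speed in m/s. With max_force (N) it stops when the force on the tool has changed by that much, and returns True; else False.
- r.movej(angles): joint-space move.
- eoat.command_gripper(opening, f_grip=None): finger opening in m; f_grip is the grip in N (None keeps the last); returns when the fingers have stopped.
- r.hold(seconds).
- planner.inverse_kinematics(position, orientation): joint angles nearest the present ones, or None.
- optics.capture(name): name is "side" or "top" or "wrist"; returns the picture (420x560x3 uint8, red, green, blue); there is no depth.
- optics.camera_params(name): a dict with "intrinsics" (3x3 intrinsics, pixels), "R" (3x3) and "t" (3): a world point X has camera coordinates R X + t; the wrist camera has in their place "tool_from_camera" (4x4, takes a point from camera to tool coordinates, whose origin is the TCP and whose axes are the flange's). Camera axes: x right, y down, z forward; pixel columns grow to the right and rows downward; lengths in m; the calibration is good to about 2 mm. The wrist camera is an equidistant fisheye: a pixel r from the principal point sees the ray r / f radians off the axis. A picture is of the moment at which its call begins: read the wrist's pose just before it. camera_params takes no time and is no camera call.
A pose or a line that the arm cannot do raises r.IKError and nothing moves.
- r.job_done(): hands the job in, once; it reports no verdict.
Readings, each from a call of its own:
- r.read_time(): time.
- r.read_joints(): joint angles.
- r.read_joint_velocities(): joint speeds.
- r.read_effort(): joint torques, N m.
- r.read_position(): TCP position.
- r.read_orientation(): TCP orientation.
- r.read_wrist_force(): force on the tool from outside, world axes, zero at the start.
- r.read_moment(): the same for the moment, N m.
- r.read_gripper_width(): finger opening in m.
Only numpy, scipy, OpenCV 4.12 (cv2) and the standard library are available. Lean on these libraries where they do the work, as an engineer would, in place of code of your own. Each camera call takes 0.05 s, during which the arm holds its last target. There are 200 camera calls.

## Task

Pick up the loose crank, fit it fully home on the leaning square shaft of the bottle cradle's gear box, and wind it clockwise, round and round, until the bottle's neck is raised all the way and the crank comes up against its stop. Work the machine only through the crank: do not push on the machine, cradle or bottle itself. Leave the crank seated on the shaft, let go, and leave the other things on the table where they are.

Things in the scene. Friction and masses are not known exactly. Their poses are not given: they have to be found in the camera images.
- crank: Loose steel crank, 114 mm long, 0.3 to 0.46 kg, lying socket down. Origin: centre of the hub's underside (= socket mouth); z up out of the hub's closed top; x along the arm to the knob. Hub: square block 38 x 38 x 46 mm high, sides parallel to x and y. The arm (22 mm wide, 12 mm thick) is flush with the underside; its round end (15 mm radius, 13 mm high) carries the knob.
- socket (a point): Floor of the blind square socket in the crank's underside, 34 mm above the mouth. The socket is 17.8 mm wide, its sides parallel to the crank's x and y; axes as the crank's.
- grip (a point): Middle of the crank's wooden knob, at (80, 0, 45) mm in the crank's frame. The knob is round, 25 mm in diameter, from 15 to 68 mm above the crank's underside, axis parallel to the crank's z; it spins freely on its pin, so a hand can wind without turning the wrist.
- gearhead: Grey gear box 100 x 90 x 65 mm, leaning 30 degrees towards the robot's side. Origin: centre of the seat, the top of a round flange (38 mm diameter) on which the crank's underside rests when fully home; the grey face is 10 mm below it. z: along the shaft, outwards and up. y: level, towards the cradle. The axes belong to the box and do not turn with the shaft.
- shaft_tip (a point): Tip of the steel shaft, 31 mm out of the seat along the gear head's z. Shaft 16 mm square, last 6 mm tapering to 9 mm. The bearing of its flats about z is NOT reported, differs every time and must be seen or felt for; the crank goes on any of four ways. The shaft is stiff to turn (0.25 N m, about 3 N at the knob) and stays where left. Clockwise, looking down onto its end (against z), raises the cradle.
- machine: The cradle machine, fixed to the table: wooden base 220 x 380 x 14 mm with the gear head, the cradle's two posts (139 mm high) and the cradle. Origin: on the table below the shaft's seat (115 mm above it); z up, x away from the robot, y towards the cradle, whose pivot axis runs along y, 110 mm up, at x = 50 mm; the cradle's middle is at y = 230 mm.
- cradle (a joint): Tilt of the wooden cradle with a strapped-in wine bottle (295 mm long, 74 mm diameter), driven by the shaft through a self-locking gear. 0: bottle level; grows as the neck (the end away from the robot) rises; 0.80 rad: fully raised, where a firm stop blocks the crank. Starts between 0 and 0.19, two to three turns of the crank short of the stop.
- tumbler: Bystander: drinking glass 90 mm high, 70 mm diameter. Origin: centre of its foot.
- spare_bottle: Bystander: full wine bottle standing, 295 mm high, 74 mm diameter. Origin: centre of its foot.
- brush: Bystander: small brush lying on the table.
- cork_pot: Bystander: terracotta pot 80 mm high. Origin: centre of its foot.
- gift_box: Bystander: plywood box 160 x 90 x 70 mm. Origin: centre of its underside.
- candle: Bystander: white candle on a dish, 110 mm high. Origin: centre of its foot.
- jar: Bystander: amber jar 110 mm high. Origin: centre of its foot.
Things that resemble listed ones, but are neither listed nor needed, are in the scene too. Several things look just like the crank: the one meant starts farthest from the robot's base.

How it is judged:
On the way, in this order (a step that is already met when the one before it is completed fails the run):
1. the crank is fully home on the square shaft (underside within 5 mm of the seat, axes within 7 degrees), the cradle still down (distance between crank and gearhead below 0.005 m and angle between the z axis of crank and the z axis of gearhead, either way round below 0.12 rad and value of joint cradle below 0.4 rad), for 0.2 s.
2. the cradle is wound up to its stop (0.77 rad or more) with the crank on the shaft (value of joint cradle above 0.77 rad and distance between crank and gearhead below 0.01 m), for 0.2 s.
At the end, for the whole second after the job is handed in: The cradle stands at its upper stop (0.77 rad or more of 0.80), the crank is fully home on the shaft (origin within 6 mm of the seat, axes within 7 degrees), at rest and released (value of joint cradle above 0.77 rad and distance between crank and gearhead below 0.006 m and angle between the z axis of crank and the z axis of gearhead, either way round below 0.12 rad and linear speed of crank below 0.02 m/s); the robot touches nothing.
It fails at once if the robot itself (not the crank) pushes on the machine, cradle or bottle with more than 8 N (contact force between any of the arm, the fingers and machine above 8 N).
It fails at once if a bystander is moved by more than 30 mm or tipped (distance of any of tumbler, spare_bottle, brush, cork_pot, gift_box, candle, jar from where it was at the start of the episode above 0.03 m or angle between any of tumbler, spare_bottle, candle's own z axis and vertical above 0.6 rad).
It also fails if it takes over 72 s, if anything falls off the work surface, if the arm or the gripper's body presses on something with over 40 N, if the wrist force passes 120 N, or if a joint passes its speed limit or range.

## Working session

There is one attempt and no reset: what is moved stays moved. The work goes in short steps, each a Python script; the robot and the scene stay as the last script left them, time stands still between calls to the robot, and variables do not carry over. Pictures are saved under pics/ and viewed, about 8 in all and at most 12, crops included, and the job is handed in when it is done.

```bash
ls; mkdir -p pics; python3 - <<'E'
from plant import r, eoat, planner, optics
import cv2,numpy as np
a=optics.capture("side");b=optics.capture("top")
cv2.imwrite("pics/side.png",a[:,:,::-1]);cv2.imwrite("pics/top.png",b[:,:,::-1])
for n in("side","top","wrist"):print(n,optics.camera_params(n))
print(r.read_time())
E
```

```text
pics
side {'intrinsics': array([[516.36868125,   0.        , 274.42237977],
       [  0.        , 516.36868125, 213.76783936],
       [  0.        ,   0.        ,   1.        ]]), 'R': array([[-0.83043481, -0.55710904,  0.00274607],
       [-0.37543826,  0.55597838, -0.74157546],
       [ 0.41161163, -0.61686105, -0.67086385]]), 't': array([0.3937092 , 0.33391232, 1.29849441])}
top {'intrinsics': array([[525.8119879 ,   0.        , 286.87456393],
       [  0.        , 525.8119879 , 214.48470714],
       [  0.        ,   0.        ,   1.        ]]), 'R': array([[-0.02378679, -0.9997144 , -0.00230268],
       [-0.97415793,  0.02369609, -0.22462151],
       [ 0.22461192, -0.00309985, -0.97444337]]), 't': array([-0.08717226,  0.55687466,  1.52250628])}
wrist {'intrinsics': array([[325.1922621 ,   0.        , 280.80965242],
       [  0.        , 325.1922621 , 211.20090787],
       [  0.        ,   0.        ,   1.        ]]), 'tool_from_camera': array([[-4.13753552e-05, -9.58721613e-01, -2.84346386e-01,
         7.35617107e-02],
       [ 9.99999948e-01,  5.08373375e-05, -3.16917013e-04,
        -2.67430713e-04],
       [ 3.18290603e-04, -2.84346384e-01,  9.58721561e-01,
        -1.25511989e-01],
       [ 0.00000000e+00,  0.00000000e+00,  0.00000000e+00,
         1.00000000e+00]])}
0.1
```

View pics/top.png

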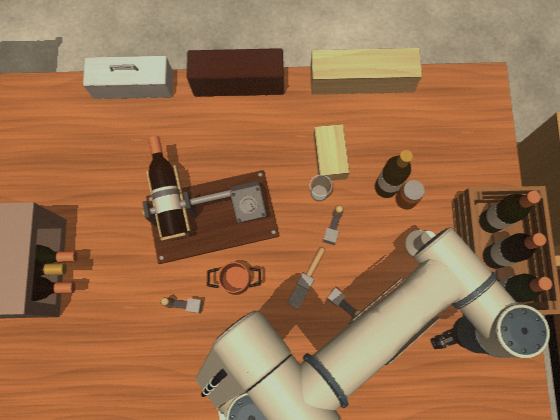

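View pics/side.png

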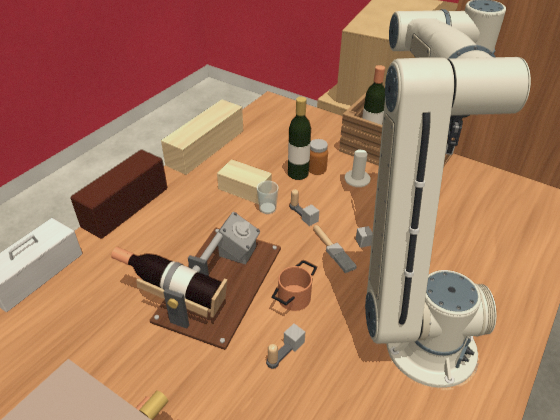

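Top view shows crank candidates with hubs at about (331,236), (193,305) and (342,300), the last one partly hidden. The gear head is at (248,203), with its flange at (248,206), and the tumbler is at (320,187). I'll compute rough positions, then look closer with the wrist camera.

```bash
cat > h.py <<'E'
from plant import r, eoat, planner, optics
import cv2,numpy as np
from scipy.spatial.transform import Rotation as Rn
P={n:optics.camera_params(n) for n in("side","top","wrist")}
def ray(n,uv,pose=None):
    K=P[n]["intrinsics"];d=np.linalg.inv(K)@[uv[0],uv[1],1.]
    if n!="wrist":
        R,t=P[n]["R"],P[n]["t"];d=R.T@d;return -R.T@t,d/np.linalg.norm(d)
    th=np.hypot(d[0],d[1]);v=np.array([d[0]/th*np.sin(th),d[1]/th*np.sin(th),np.cos(th)]) if th>1e-9 else np.array([0,0,1.])
    T=P[n]["tool_from_camera"];p,q=pose;Rt=mat(q)
    return p+Rt@T[:3,3],Rt@T[:3,:3]@v
def plane(o,d,z):return o+d*(z-o[2])/d[2]
def planeN(o,d,p0,n):return o+d*((p0-o)@n)/(d@n)
def cross(rays):
    A=sum(np.eye(3)-np.outer(d,d) for o,d in rays);b=sum((np.eye(3)-np.outer(d,d))@o for o,d in rays)
    x=np.linalg.solve(A,b);return x,[np.linalg.norm((np.eye(3)-np.outer(d,d))@(x-o)) for o,d in rays]
def mat(q):return Rn.from_quat(np.roll(q,-1)).as_matrix()
def quat(M):return np.roll(Rn.from_matrix(M).as_quat(),1)
def tool(z,y):  # tool z direction, approximate jaw direction y
    z=np.array(z,float)/np.linalg.norm(z);y=np.array(y,float);y-=z*(y@z);y/=np.linalg.norm(y)
    return np.column_stack([np.cross(y,z),y,z])
def pose():return np.array(r.read_position()),np.array(r.read_orientation())
def proj(X,p):
    T=P["wrist"]["tool_from_camera"];c=T[:3,:3].T@(mat(p[1]).T@(X-p[0])-T[:3,3])
    th=np.arctan2(np.hypot(c[0],c[1]),c[2]);f=P["wrist"]["intrinsics"];s=f[0,0]*th/np.hypot(c[0],c[1])
    return np.array([f[0,2]+s*c[0],f[1,2]+s*c[1]])
def shot(name):
    p=pose();a=optics.capture("wrist");cv2.imwrite(f"pics/{name}.png",a[:,:,::-1]);np.savez(f"pics/{name}.npz",p=p[0],q=p[1]);return a,p
E
python3 - <<'E'
from h import *
for n,uv,z in [("crank",(331,236),.046),("knob",(339,209),.068),("c2",(193,305),.046),("c3",(342,300),.046),("tumbler",(320,187),.045),
 ("seat",(248,206),.125),("base BR",(277,235),.014),("base TR",(263,173),.014),("base BL",(160,262),.014)]:
    print(n,plane(*ray("top",uv),z).round(3))
print("seat2",cross([ray("top",(249,206)),ray("side",(241,230))]))
print(cross([ray("top",(331,236)),ray("side",(311,211))]))
E
```

```text
crank [ 0.489 -0.232  0.046]
knob [ 0.567 -0.258  0.068]
c2 [0.293 0.181 0.046]
c3 [ 0.297 -0.256  0.046]
tumbler [ 0.643 -0.205  0.045]
seat [0.568 0.012 0.125]
base BR [ 0.502 -0.069  0.014]
base TR [ 0.703 -0.028  0.014]
base BL [0.427 0.29  0.014]
seat2 (array([0.57650081, 0.01189928, 0.10427723]), [np.float64(0.003151818020969577), np.float64(0.0031518180209697383)])
(array([ 0.49101004, -0.2325332 ,  0.03870008]), [np.float64(0.0010224193710672517), np.float64(0.0010224193710671222)])
```

```bash
python3 - <<'E'
from h import *
def best(p,z,y):
    c=[]
    for s in(1,-1):
        q=quat(tool(z,s*np.array(y)));j=planner.inverse_kinematics(p,q)
        print(s,None if j is None else np.round(j,2))
        if j is not None:c.append((abs(j[5]),q))
    return min(c,key=lambda c:c[0])[1]
ck=np.array([.52,-.24,.22]);cx=np.array([.078,-.026,0])
p=ck;q=best(p,[0,0,-1],np.cross([0,0,1],cx));r.movep(p,q);shot("w1")
yaw=.205;mx=np.array([np.cos(yaw),np.sin(yaw),0]);my=np.array([-mx[1],mx[0],0]);zg=-.5*mx+np.array([0,0,.866])
seat=np.array([.572,.012,.115])
p=seat+.15*zg-0.02*mx;q=best(p,-zg,my);r.movep(p,q);shot("w2")
r.move_straight(p+.08*my,.2);shot("w3");print(r.read_time())
a=[cv2.imread(f"pics/w{i}.png") for i in(1,2,3)]
cv2.imwrite("pics/c.png",cv2.resize(np.vstack([np.hstack(a[:2])]),None,fx=.71,fy=.71))
E
```

```text
1 [-0.16  0.31  0.11  0.   -1.37 -1.73]
-1 [-0.16  0.31  0.11  0.   -1.37  1.41]
1 [ 0.38 -0.22 -0.55  0.13 -0.72 -1.82]
-1 [ 0.38 -0.22 -0.55  0.13 -0.72  1.33]
3.3
```

View pics/w1.png

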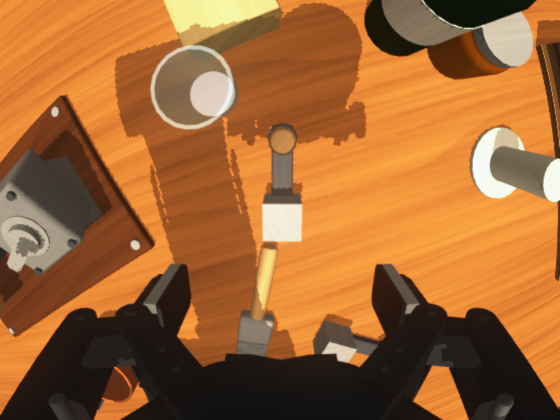

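View pics/w2.png

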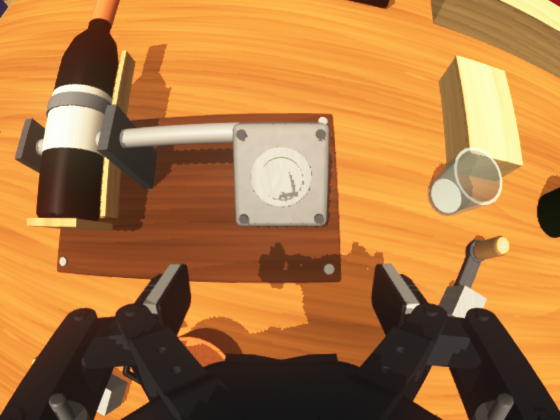

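w1 shows the target crank: bright hub top from (262,205) to (302,242), knob top at (283,140), and the brush handle end just behind it at (268,248). w2 shows the gear head face, with the flange at (282,176) and the shaft low in contrast, so I'll zoom in on that.

```bash
python3 - <<'E'
from h import *
a=cv2.imread("pics/w2.png")[115:235,225:340];b=cv2.imread("pics/w3.png")
from_p=np.load("pics/w3.npz");seat=np.array([.572,.012,.115])
u,v=proj(seat,(from_p["p"],from_p["q"])).astype(int);print(u,v)
b=b[max(v-60,0):v+60,u-57:u+58]
f=lambda i:cv2.resize(cv2.createCLAHE(3,(2,2)).apply(cv2.cvtColor(i,cv2.COLOR_BGR2GRAY)),(400,417),interpolation=cv2.INTER_CUBIC)
cv2.imwrite("pics/z.png",np.hstack([f(a),f(b)]))
E
```

```text
367 179
```

View pics/z.png

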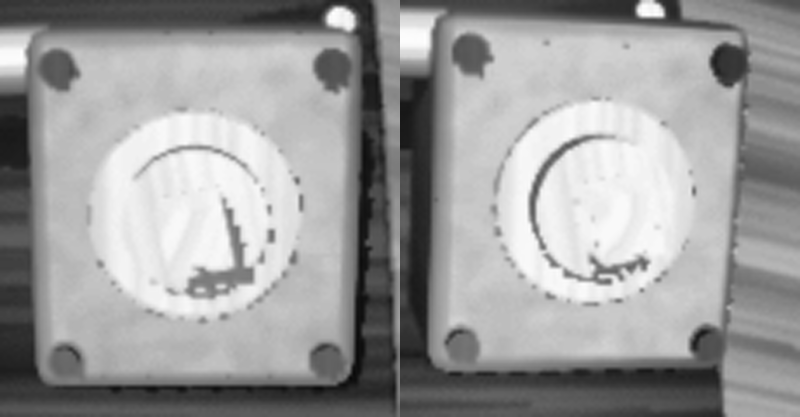

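The zoom gives the screws and flange clearly, but the shaft is washed out. I'll triangulate the gear head now and take two oblique views of the shaft.

```bash
python3 - <<'E'
from h import *
L=lambda u,v:(225+u/3.478-.4,115+v/3.478-.4); 
d={n:np.load(f"pics/{n}.npz") for n in("w2","w3")}
p2=(d["w2"]["p"],d["w2"]["q"]);p3=(d["w3"]["p"],d["w3"]["q"])
Rr=lambda u,v:(310+u/3.478-.4,119+v/3.478-.4)
pts={}
for n,a,b in[("TL",(59,70),(72,54)),("TR",(332,70),(328,63)),("BL",(66,361),(62,345)),("BR",(326,361),(307,343)),("fl",(196,215),(194,201))]:
    x,e=cross([ray("wrist",L(*a),p2),ray("wrist",Rr(*b),p3)]);pts[n]=x;print(n,x.round(4),np.round(e,4))
y=pts["TL"]-pts["TR"]+pts["BL"]-pts["BR"];x=pts["TL"]+pts["TR"]-pts["BL"]-pts["BR"]
print("lens",np.linalg.norm(y)/2,np.linalg.norm(x)/2,"y",y/np.linalg.norm(y),"yaw",np.arctan2(-y[0],y[1]))
n=np.cross(x,y);print("n",n/np.linalg.norm(n),"cen",sum(pts[k] for k in("TL","TR","BL","BR"))/4)
yaw=np.arctan2(-y[0],y[1]);mx=np.array([np.cos(yaw),np.sin(yaw),0]);my=np.array([-mx[1],mx[0],0]);zg=-.5*mx+np.array([0,0,.8660])
seat=pts["fl"];xg=np.cross(my,zg)
np.savez("gear.npz",seat=seat,my=my,zg=zg,xg=xg)
tip=seat+.02*zg
for i,(s,t) in enumerate([(-.75,0),(.6,.0)]):
    z=-(zg*np.cos(s)+my*np.sin(s)); 
    p=tip-.135*z;q=quat(tool(z,-my))
    try: r.movep(p,q);a,pp=shot(f"o{i}")
    except Exception as ex: print(i,ex);continue
    u,v=proj(tip,pp).astype(int);print(u,v)
    c=a[max(v-70,0):v+70,u-70:u+70,::-1];cv2.imwrite(f"pics/o{i}c.png",cv2.resize(c,(400,400),interpolation=cv2.INTER_CUBIC))
print(r.read_time())
c=[cv2.imread(f"pics/o{i}c.png") for i in(0,1)];cv2.imwrite("pics/oc.png",np.hstack([k for k in c if k is not None]))
E
```

```text
TL [0.6032 0.0535 0.1265] [0. 0.]
TR [ 0.6175 -0.0162  0.1274] [0.0003 0.0003]
BL [0.5357 0.0396 0.0869] [0. 0.]
BR [ 0.5502 -0.0305  0.0876] [0.0002 0.0002]
fl [0.5787 0.0119 0.1038] [0.0001 0.0001]
lens 0.07137848776713188 0.07947780895454244 y [-0.20175166  0.97937217 -0.01124369] yaw 0.20315904907864868
n [-0.49109835 -0.09122103  0.86631469] cen [0.57664404 0.01158467 0.10707527]
280 204
279 204
6.9167
```

View pics/oc.png

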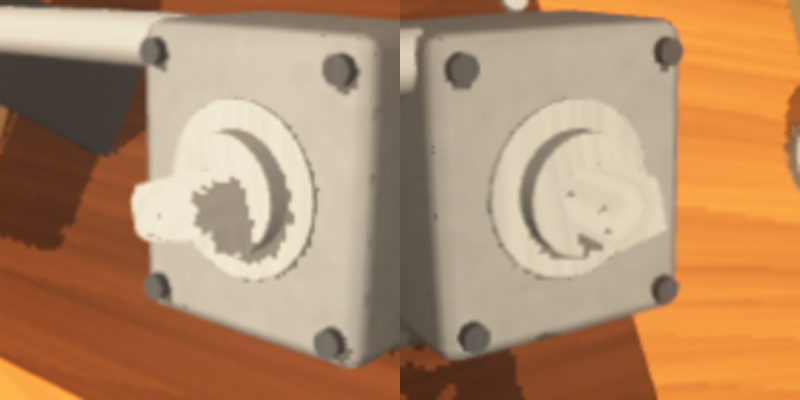

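The raised inner boss is the 38 mm seat, and the larger disc is only its base. I'll stretch the bright range to read the shaft flats.

```bash
python3 - <<'E'
from h import *
g=np.load("gear.npz")
out=[]
for n,(x,y,w) in {"o0":(245,160,75),"o1":(262,160,75),"w2":(255,150,55),"w1":(0,210,60)}.items():
    a=cv2.imread(f"pics/{n}.png")[y:y+w,x:x+w,0].astype(float)  # blue channel
    lo,hi=(100,np.percentile(a,99.8));print(n,hi)
    a=np.clip((a-lo)/(hi-lo),0,1)**1.5*255
    out.append(cv2.resize(a.astype(np.uint8),(400,400) if n[0]=="o" else (200,200),interpolation=cv2.INTER_CUBIC))
cv2.imwrite("pics/s.png",np.vstack([np.hstack(out[:2]),np.hstack(out[2:]+[np.zeros((200,400),np.uint8)])]))
E
```

```text
o0 213.0
o1 189.0
w2 213.0
w1 170.0
```

View pics/s.png

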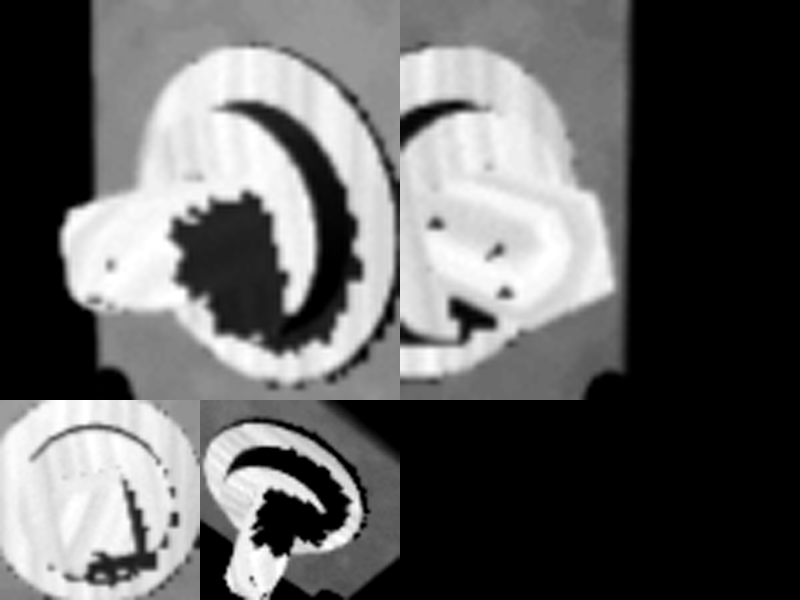

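```bash
python3 - <<'E'
from h import *
g=np.load("gear.npz");my,zg,xg=g["my"],g["zg"],g["xg"]
seat=np.array([.573,.011,.114]);M=tool(-zg,-my);q=quat(M);T=P["wrist"]["tool_from_camera"]
out=[]
for i,off in enumerate([0*my,.07*my]):
    p=seat+.19*zg+off-M@T[:3,3]
    (r.movep if i==0 else (lambda a,b:r.move_straight(a,.2)))(p,q)
    a,pp=shot(f"a{i}");u,v=proj(seat+.015*zg,pp).round().astype(int);print(i,u-45,v-45)
    c=a[v-45:v+45,u-45:u+45,2].astype(float);lo,hi=np.percentile(c,[8,99.5]);c=np.clip((c-lo)/(hi-lo),0,1)**2*255
    out.append(cv2.resize(c.astype(np.uint8),(400,400),interpolation=cv2.INTER_CUBIC))
cv2.imwrite("pics/a.png",np.hstack(out));print(r.read_time())
E
```

```text
0 235 73
1 362 77
8.5917
```

View pics/a.png

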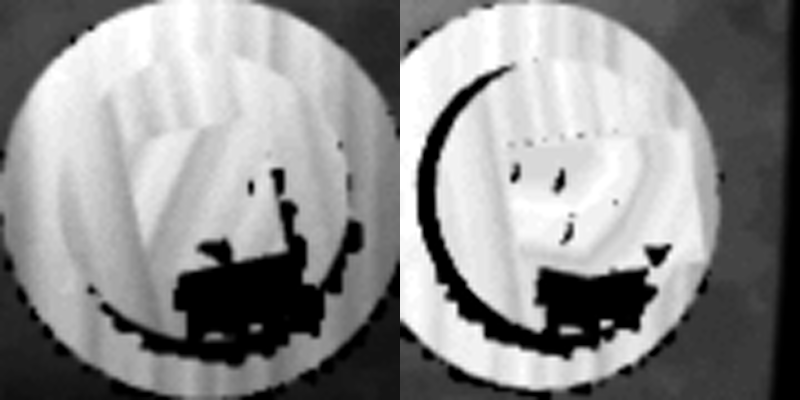

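```bash
python3 - <<'E'
from h import *
g=np.load("gear.npz");my,zg,xg=g["my"],g["zg"],g["xg"]
ps=[(np.load(f"pics/a{i}.npz")["p"],np.load(f"pics/a{i}.npz")["q"]) for i in(0,1)]
C0=lambda u,v:(235+u/4.444-.4,73+v/4.444-.4);C1=lambda u,v:(362+u/4.444-.4,77+v/4.444-.4)
R0=ray("wrist",C0(205,200),ps[0])
x,e=cross([R0,ray("wrist",C1(180,203),ps[1])]);print("seat tri",x.round(4),e)
S=planeN(*R0,np.array([.573,.011,.114]),zg);print("on plane",S.round(4))
for z in(.025,):
  f=lambda u,v:planeN(*ray("wrist",C0(u,v),ps[0]),S+z*zg,zg)
  for a,b in[((175,275),(300,245)),((272,170),(290,240)),((125,145),(150,250)),((130,142),(240,120))]:
    d=f(*b)-f(*a);m=(f(*a)+f(*b))/2-S;print(np.degrees(np.arctan2(d@my,d@xg)).round(1),"len",np.linalg.norm(d).round(4),"mid xg,my",(m@xg).round(4),(m@my).round(4))
  f=lambda u,v:planeN(*ray("wrist",C1(u,v),ps[1]),S+z*zg,zg)
  for a,b in[((105,145),(285,125)),]:
    d=f(*b)-f(*a);print("R",np.degrees(np.arctan2(d@my,d@xg)).round(1),np.linalg.norm(d))
# crank from w1
d=np.load("pics/w1.npz");p1=(d["p"],d["q"]);a=cv2.imread("pics/w1.png")
m=((a.min(2)>150)).astype(np.uint8);m[:190]=0;m[255:]=0;m[:,:250]=0;m[:,320:]=0
c=max(cv2.findContours(m,cv2.RETR_EXTERNAL,cv2.CHAIN_APPROX_NONE)[0],key=cv2.contourArea)
box=cv2.boxPoints(cv2.minAreaRect(c));print(box.round(1).tolist())
W=np.array([plane(*ray("wrist",b,p1),.046) for b in box]);print(W.round(4).tolist())
cen=W.mean(0);k=plane(*ray("wrist",(283,140),p1),.068)-np.array([0,0,.022]);print("hub",cen.round(4),"knob",k.round(4),np.linalg.norm(k-cen),np.arctan2(*(k-cen)[[1,0]]))
print("edges",np.degrees([np.arctan2(*(W[(i+1)%4]-W[i])[[1,0]]) for i in range(4)]).round(1),[np.linalg.norm(W[(i+1)%4]-W[i]).round(4) for i in range(4)])
E
```

```text
seat tri [0.5697 0.0103 0.1194] [np.float64(0.0001865807079000342), np.float64(0.00018658070790006004)]
on plane [0.573 0.011 0.114]
-76.2 len 0.0146 mid xg,my -0.0068 -0.0037
-165.4 len 0.0083 mid xg,my -0.0005 -0.0086
-167.0 len 0.0124 mid xg,my 0.0004 0.0076
-78.7 len 0.0126 mid xg,my 0.008 0.0023
R -79.5 0.023718091299303433
[[262.0, 204.0], [301.0, 204.0], [301.0, 241.0], [262.0, 241.0]]
[[0.5152, -0.2207, 0.046], [0.5033, -0.2561, 0.046], [0.467, -0.2447, 0.046], [0.4793, -0.2079, 0.046]]
hub [ 0.4912 -0.2323  0.046 ] knob [ 0.5682 -0.2594  0.046 ] 0.08157842600454017 -0.3377481655902918
edges [-108.5  162.6   71.5  -19.5] [np.float64(0.0374), np.float64(0.0381), np.float64(0.0388), np.float64(0.0381)]
```

Shaft flats are consistent at about 13° from the gear head's x axis. Four edge midpoints lie about ±8 mm from the centre, so the centre is good to under 1 mm. Next: a look from straight above the crank, with the same geometry as the shaft view so that calibration offsets cancel, then the grasp.

```bash
python3 - <<'E'
from h import *
T=P["wrist"]["tool_from_camera"]
hub=np.array([.4912,-.2323,.046]);th=-.3377
cx=np.array([np.cos(th),np.sin(th),0]);cy=np.array([-cx[1],cx[0],0])
M=tool([0,0,-1],-cy);q=quat(M)
r.movep(hub+[0,0,.165]-M@T[:3,3],q)
a,pp=shot("k1");u,v=proj(hub,pp).astype(int);print("pred",u,v)
w=40;m=(a.min(2)>150).astype(np.uint8);mm=np.zeros_like(m);mm[v-w:v+w,u-w:u+w]=m[v-w:v+w,u-w:u+w]
c=max(cv2.findContours(mm,cv2.RETR_EXTERNAL,cv2.CHAIN_APPROX_NONE)[0],key=cv2.contourArea)
box=cv2.boxPoints(cv2.minAreaRect(c));print(box.round(1).tolist())
W=np.array([plane(*ray("wrist",b,pp),.046) for b in box]);cen=W.mean(0)
print("hub",cen.round(4),"edges",np.degrees([np.arctan2(*(W[(i+1)%4]-W[i])[[1,0]]) for i in range(4)]).round(1),[np.linalg.norm(W[(i+1)%4]-W[i]).round(4) for i in range(4)])
d=np.load("pics/w1.npz");p1=(d["p"],d["q"])
print("height tri",cross([ray("wrist",(281.5,222.5),p1),ray("wrist",box.mean(0),pp)]))
np.savez("crank.npz",cen=cen)
cv2.imwrite("pics/k1c.png",cv2.resize(a[v-80:v+60,u-100:u+100,::-1],(560,392)));print(r.read_time())
E
```

```text
pred 281 117Traceback (most recent call last):
  File "<stdin>", line 9, in <module>
ValueError: max() iterable argument is empty
```

```bash
python3 - <<'E'
import cv2
a=cv2.imread("pics/k1.png")[37:177,181:381];print(a[75:85:3,95:105:3].tolist());cv2.imwrite("pics/k1c.png",cv2.resize(a,(800,560),interpolation=cv2.INTER_CUBIC))
E
```

```text
[[[126, 145, 157], [126, 144, 155], [123, 141, 152], [124, 141, 153]], [[125, 143, 154], [126, 144, 157], [125, 143, 154], [124, 141, 152]], [[123, 141, 153], [124, 143, 154], [126, 143, 156], [124, 142, 153]], [[123, 141, 152], [123, 142, 153], [125, 143, 155], [125, 143, 155]]]
```

View pics/k1c.png

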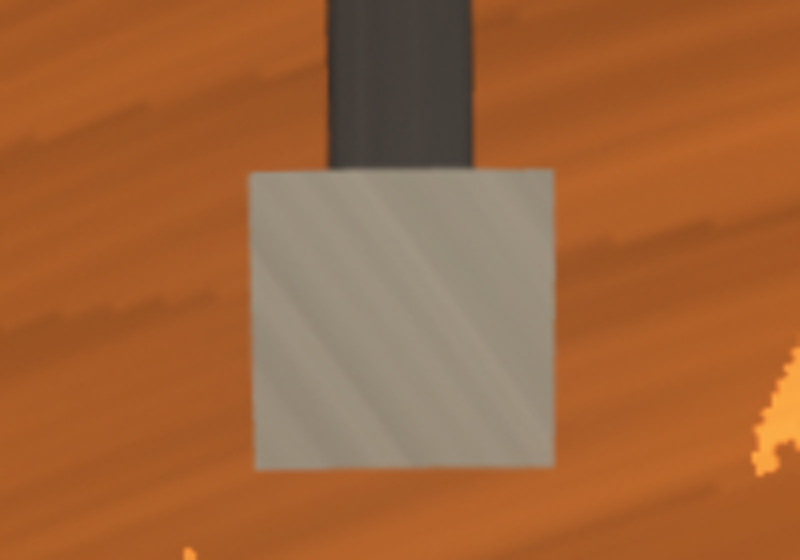

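The hub is a clean grey square centred on pixel (281.6,117), and the yaw matches. Now grasp it and lift.

```bash
python3 - <<'E'
from h import *
d=np.load("pics/k1.npz");pp=(d["p"],d["q"]);a=cv2.imread("pics/k1.png")
m=((a[:,:,0]>90)).astype(np.uint8);mm=m*0;mm[70:165,235:330]=m[70:165,235:330]
c=max(cv2.findContours(mm,cv2.RETR_EXTERNAL,cv2.CHAIN_APPROX_NONE)[0],key=cv2.contourArea)
box=cv2.boxPoints(cv2.minAreaRect(c));
W=np.array([plane(*ray("wrist",b,pp),.046) for b in box]);cen=W.mean(0)
print("hub",cen.round(4),"edges",np.degrees([np.arctan2(*(W[(i+1)%4]-W[i])[[1,0]]) for i in range(4)]).round(1),[np.linalg.norm(W[(i+1)%4]-W[i]).round(4) for i in range(4)])
d=np.load("pics/w1.npz");p1=(d["p"],d["q"])
print("height tri",cross([ray("wrist",(281.5,222.5),p1),ray("wrist",box.mean(0),pp)])[0])
p=np.array([cen[0],cen[1],.031]);q=pp[1]
eoat.command_gripper(.07)
r.movep(p+[0,0,.07],q)
print("hit",r.move_straight(p,.1,max_force=15),r.read_position())
eoat.command_gripper(.0,f_grip=70);print("w",r.read_gripper_width())
r.move_straight(p+[0,0,.15],.2);print("w",r.read_gripper_width(),r.read_wrist_force(),r.read_time())
E
```

```text
hub [ 0.4921 -0.2331  0.046 ] edges [-109.3  161.3   70.7  -20. ] [np.float64(0.0378), np.float64(0.0378), np.float64(0.0386), np.float64(0.0378)]
height tri [ 0.49183894 -0.23306798  0.04572429]
hit False [ 0.49241784 -0.23323901  0.03164813]
w 0.03718226964998615
w 0.03744193916019468 [ 0.42934911 -0.69281297 -3.69262994] 12.5667
```

```bash
cat >> h.py <<'E'
g=np.load("gear.npz");my,zg,xg=g["my"],g["zg"],g["xg"]
S=np.array([.5724,.0109,.115])
def ang(deg):
    t=np.radians(deg);return np.cos(t)*xg+np.sin(t)*my
def crankM(deg): # tool axes for crank x at deg about zg
    z=-zg;x=ang(deg);return np.column_stack([x,np.cross(z,x),z])
def rel(off=.0313):
    p,q=pose();d=p-S;return np.round(np.array([d@xg,d@my,d@zg-off])*1e3,2),np.degrees(np.arctan2(mat(q)[:,0]@my,mat(q)[:,0]@xg)).round(2)
E
python3 - <<'E'
from h import *
q=quat(crankM(13));O=.0313
print(planner.inverse_kinematics(S+zg*(.05+O),q))
r.movep(S+zg*(.055+O),q);print(rel(),r.read_wrist_force())
r.move_straight(S+zg*(.033+O),.08)
h=r.move_straight(S+zg*(-.001+O),.03,max_force=12);print(h,rel(),r.read_wrist_force(),r.read_time())
b=optics.capture("side");cv2.imwrite("pics/s1.png",cv2.resize(b[150:330,140:380,::-1],(800,600)))
E
```

```text
[ 0.34407646 -0.04856536 -0.57868936  0.14041951 -0.52564638  1.55379139]
(array([-0.48, -0.45, 54.58]), np.float64(12.95)) [ 0.85312713 -0.42110788 -2.14207842]
True (array([ 0.61,  0.1 , -0.21]), np.float64(13.01)) [-2.44205034  0.04971357  3.95393526] 15.0083
```

View pics/s1.png

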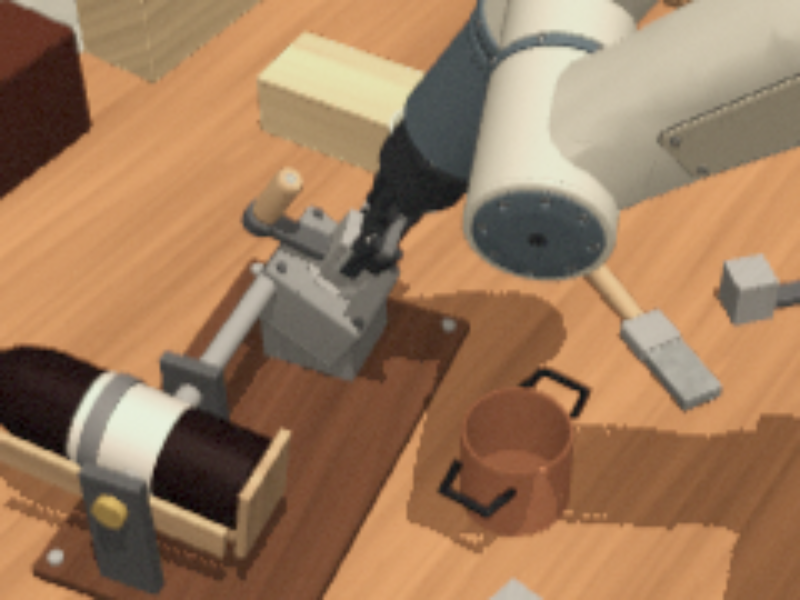

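The crank went fully home on the first try, 0.2 mm from the seat. The side view shows it on the boss with the knob uphill. Now release, move to the knob and check IK round the circle.

```bash
python3 - <<'E'
from h import *
p0=np.array(r.read_position())
eoat.command_gripper(.065);r.move_straight(p0+.075*zg,.2)
q=np.array(r.read_orientation())
worst=0;prev=None
for a in range(13,13-360,-20):
    j=planner.inverse_kinematics(S+.08*ang(a)+.047*zg,q)
    if j is None:print("none",a);continue
    if prev is not None:worst=max(worst,np.abs(np.array(j)-prev).max())
    prev=np.array(j)
print("worst step",worst,prev.round(2))
k=S+.08*ang(13)+.0*zg
r.move_straight(k+.115*zg,.2)
print(r.move_straight(k+.047*zg,.1,max_force=10))
eoat.command_gripper(0,f_grip=40);print(r.read_gripper_width(),rel(0),r.read_wrist_force(),r.read_time())
E
```

```text
worst step 0.23387745526988724 [ 0.42  0.08 -0.46  0.21 -0.52  1.42]
False
0.02372441254210773 (array([78.4 , 18.03, 47.39]), np.float64(13.0)) [0.13692885 0.02104669 1.17814061] 17.7917
```

```bash
python3 - <<'E'
from h import *
import math
a=13.;n=0;f0=np.array(r.read_wrist_force())
while n<64 and r.read_time()<52:
    a-=18;n+=1
    hit=r.move_straight(S+.08*ang(a)+.047*zg,.12,max_force=22)
    f=np.array(r.read_wrist_force());t=-(-math.sin(math.radians(a))*xg+math.cos(math.radians(a))*my)
    if hit or n%5==0 or n<4:
        print(n,a,"tan %.1f rad %.1f ax %.1f"%(f@t,f@ang(a),f@zg),rel(0)[0],round(r.read_gripper_width(),4),round(r.read_time(),1))
    if hit:break
b=optics.capture("side");cv2.imwrite("pics/s2.png",cv2.resize(b[150:330,140:380,::-1],(800,600)))
E
```

```text
1 -5.0 tan -0.2 rad 1.2 ax 3.0 [80.22 -7.29 47.37] 0.0238 18.1
2 -23.0 tan 0.2 rad 0.7 ax 5.4 [ 74.35 -31.36  47.52] 0.0233 18.5
3 -41.0 tan 0.1 rad 0.1 ax 8.1 [ 61.32 -52.52  47.89] 0.0239 18.9
5 -77.0 tan 0.5 rad 2.4 ax 14.6 [ 19.86 -78.34  48.76] 0.0238 19.6
10 -167.0 tan 0.6 rad 6.5 ax 15.5 [-81.64 -17.87  47.04] 0.0239 21.4
15 -257.0 tan 1.0 rad 2.9 ax 13.5 [-16.08  79.37  47.95] 0.0239 23.2
20 -347.0 tan 0.2 rad -1.3 ax 8.7 [77.71 17.83 47.32] 0.0236 25.0
25 -437.0 tan 1.8 rad 0.8 ax 12.6 [ 18.65 -78.12  48.2 ] 0.0235 26.8
30 -527.0 tan 0.7 rad 5.1 ax 13.5 [-80.8  -17.67  47.06] 0.0239 28.5
35 -617.0 tan 0.2 rad 0.9 ax 11.1 [-16.41  79.07  47.78] 0.0238 30.3
36 -635.0 tan 0.6 rad 1.4 ax 10.4 [-4.06 80.35 47.97] 0.0238 30.5
```

View pics/s2.png

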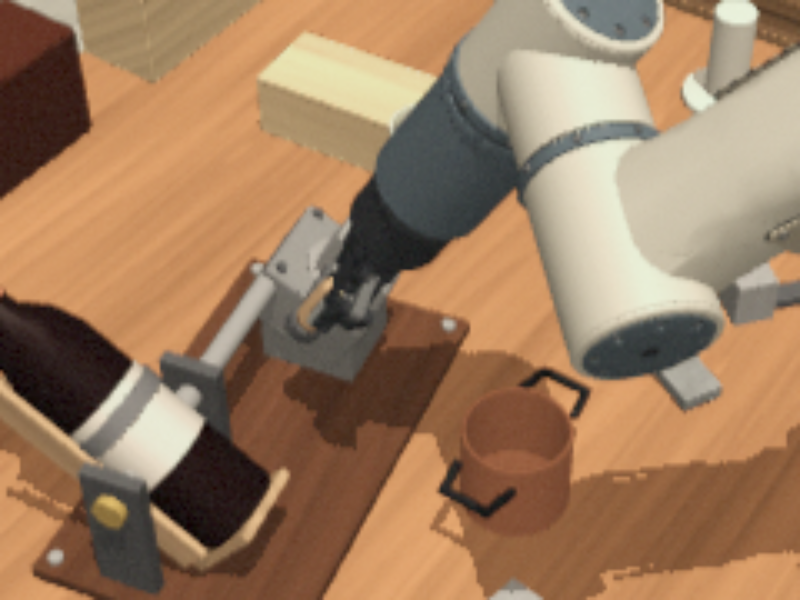

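The bottle is clearly raised, but at 1.78 turns with almost no tangential load left this looks like a false trigger. I'll continue and see whether it blocks repeatedly at one angle.

```bash
python3 - <<'E'
from h import *
import math
d=rel(0)[0];a=math.degrees(math.atan2(d[1],d[0]))-720;print("start",a)
hits=0;n=0
while n<70 and hits<3 and r.read_time()<56:
    a-=12;n+=1
    hit=r.move_straight(S+.08*ang(a)+.047*zg,.09,max_force=25)
    d=rel(0)[0];act=math.degrees(math.atan2(d[1],d[0]))
    f=np.array(r.read_wrist_force());t=-(-math.sin(math.radians(a))*xg+math.cos(math.radians(a))*my)
    lag=(act-a+180)%360-180
    if hit or n%6==0: print(n,a.__round__(1),"lag %.1f"%lag,"tan %.1f rad %.1f ax %.1f"%(f@t,f@ang(a),f@zg),d,round(r.read_time(),1))
    if hit: hits+=1;a=a+lag
    if not hit:hits=0
E
```

```text
start -626.3024260446335
6 -698.3 lag 0.1 tan 0.8 rad -0.9 ax 8.4 [73.83 29.51 47.27] 32.6
12 -770.3 lag 0.2 tan 0.0 rad -0.6 ax 9.3 [ 51.14 -61.24  47.68] 34.6
18 -842.3 lag 27.2 tan -15.4 rad 9.3 ax -14.8 [ -6.91 -77.87  54.57] 36.5
19 -827.1 lag 11.9 tan -7.3 rad 0.4 ax -2.6 [ -7.26 -79.69  51.53] 36.7
20 -827.2 lag 12.0 tan -7.5 rad 2.7 ax -3.1 [ -7.23 -79.5   51.69] 37.0
```

It blocked three times at 2.3 turns, which is the real stop. The hand rode up the knob about 7 mm there, so I'll ease back, release, then look and check the seat.

```bash
python3 - <<'E'
from h import *
a=-815.
r.move_straight(S+.08*ang(a)+.0465*zg,.05,max_force=25)
f=np.array(r.read_wrist_force());print(rel(0),r.read_gripper_width(),f,"ax",f@zg)
eoat.command_gripper(.06);r.move_straight(np.array(r.read_position())+.09*zg,.15)
q=np.array(r.read_orientation());M=mat(q);T=P["wrist"]["tool_from_camera"]
r.movep(S+.046*zg+.16*zg-M@T[:3,3],q)
w,pp=shot("f1");b=optics.capture("side")
u,v=proj(S+.046*zg,pp).round().astype(int);print(u,v,"knob",proj(S+.08*ang(a)+.068*zg,pp).round(1),r.read_time())
y0=max(v-110,0)
cv2.imwrite("pics/f.png",np.hstack([cv2.resize(w[y0:y0+250,max(u-100,0):u+100,::-1],(400,500)),cv2.resize(b[170:320,140:260,::-1],(400,500))]))
print(y0,u-100)
E
```

```text
(array([ -1.58, -80.32,  48.81]), np.float64(14.51)) 0.023846511327855067 [-2.42305353 -4.90720502 14.11708827] ax 13.907058717603705
267 143 knob [428.3 203.8] 39.0833
33 167
```

View pics/f.png

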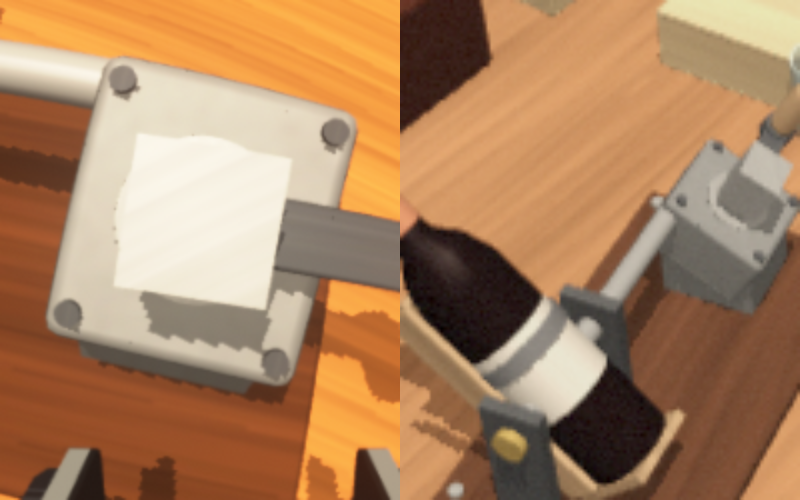

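The wrist crop shows the hub centred at pixel (268.5,144) against a predicted (267,143), with its apparent size matching seated height. The side crop shows the bottle steeply tilted. A light touch on the hub top with closed fingers will confirm the seat, and I'll check the tilt numerically.

```bash
python3 - <<'E'
from h import *
# tilt check: slope of bottle axis in side image for several tilts
R,t,K=P["side"]["R"],P["side"]["t"],P["side"]["intrinsics"]
pr=lambda X:(lambda c:(K@c)[:2]/c[2])(R@X+t)
mx=np.array([my[1],-my[0],0]);Pv=np.array([S[0],S[1],.11])+.05*mx+.23*my
for c in(.5,.6,.7,.8):
    d=np.cos(c)*mx+np.sin(c)*np.array([0,0,1]);v=pr(Pv-.08*d)-pr(Pv+.04*d);print(c,"slope deg",np.degrees(np.arctan2(v[1],v[0])).round(1))
b=optics.capture("side")
cv2.imwrite("pics/f_side.png",b[:,:,::-1])
m=((b.max(2)<60)).astype(np.uint8);m[:230]=0;m[330:]=0;m[:,:130]=0;m[:,225:]=0
m=cv2.morphologyEx(m,cv2.MORPH_OPEN,np.ones((3,3)))
for c in sorted(cv2.findContours(m,0,1)[0],key=cv2.contourArea)[-3:]:print(cv2.contourArea(c),cv2.minAreaRect(c),np.degrees(np.arctan2(*cv2.fitLine(c,2,0,.01,.01)[[1,0],0])))
# touch
eoat.command_gripper(0)
r.move_straight(S+.085*zg,.1)
h=r.move_straight(S+.058*zg,.02,max_force=8)
f=np.array(r.read_wrist_force());print(h,rel(.017),f@zg,r.nose_length)
r.move_straight(S+.14*zg,.15);print(r.read_time(),r.read_wrist_force())
E
```

```text
0.5 slope deg 34.7
0.6 slope deg 37.8
0.7 slope deg 40.9
0.8 slope deg 44.2
23.5 ((173.0, 311.0), (4.0, 8.0), 90.0) 4.3176827
660.5 ((202.9033203125, 297.6629943847656), (26.312612533569336, 30.252071380615234), 41.987213134765625) -55.60772
1018.0 ((157.50003051757812, 255.0000457763672), (43.133514404296875, 28.991378784179688), 45.0) 43.894836
True (array([ 0.16, -0.36, 45.81]), np.float64(14.35)) 10.069092758830905 0.017
42.2 [-0.61475081  0.26569717 -0.90915582]
```

The hub top is at 45.8 mm against 46 mm seated, so the crank is fully home. The tilt estimate (42–45° in the image against 44.2° for 0.8 rad) fits but is coarse, so I'll regrip the knob and press once more against the stop.

```bash
python3 - <<'E'
from h import *
import math
a=-808.
eoat.command_gripper(.06)
k=S+.08*ang(a);r.move_straight(k+.125*zg,.2);print(r.move_straight(k+.047*zg,.12,max_force=10))
eoat.command_gripper(0,f_grip=40)
for i in range(8):
    a-=4;hit=r.move_straight(S+.08*ang(a)+.047*zg,.04,max_force=12)
    d=rel(0)[0];f=np.array(r.read_wrist_force());t=-(-math.sin(math.radians(a))*xg+math.cos(math.radians(a))*my)
    print(a,hit,"act %.1f"%(math.degrees(math.atan2(d[1],d[0]))-720),"tan %.1f ax %.1f"%(f@t,f@zg),d,round(r.read_time(),1))
    if hit or f@t<-12:break
d=rel(0)[0];aa=math.degrees(math.atan2(d[1],d[0]))-720
r.move_straight(S+.08*ang(aa+1)+.047*zg,.04)
eoat.command_gripper(.06);r.move_straight(np.array(r.read_position())+.09*zg,.15)
eoat.command_gripper(0);r.move_straight(S+.085*zg,.15)
h=r.move_straight(S+.058*zg,.03,max_force=6);print("touch",h,rel(.017))
r.move_straight(S+.14*zg,.15);r.hold(.3);print(r.read_time(),r.read_wrist_force())
E
```

```text
False
-812.0 False act -808.3 tan -8.1 ax 1.5 [  2.38 -80.31  49.03] 44.9
-816.0 False act -809.6 tan -14.1 ax -1.5 [  0.61 -80.15  49.76] 45.1
touch True (array([ 0.07, -0.34, 45.67]), np.float64(14.34))
49.8167 [ 0.10188271  0.62978363 -0.83165016]
```

```bash
python3 - <<'E'
from plant import r
r.job_done();print(r.read_time())
E
```

```text
the job is handed in; nothing more can be done
the job is handed in; nothing more can be done
```

I seated the farthest crank on the leaning shaft, wound it clockwise about 2.3 turns to its stop, released it and handed the job in at about 50 s. The hand-in gives no verdict, so the results below are my own checks.

**Last checks that passed**
- **Stop:** I regripped the knob and pressed clockwise. It moved less than 2° under about 14 N, against roughly 3 N needed to wind.
- **Seat:** a light touch on the hub top read 45.7 mm above the seat (46 mm is fully home), after 45.8 mm the first time.
- **Release:** the hand is clear above the crank and the wrist force is near zero.

**Checks that were weak or disagreed**
- **First block:** the force limit tripped early at about 1.8 turns. It was a false trigger with no load behind it, so I wound on.
- **Hand slip:** at the real stop the hand rode about 7 mm up the knob. I eased it back before letting go.
- **Seat height:** one stereo estimate gave 119 mm, against 115 mm stated. I used 115 mm, and the crank met the seat within 0.3 mm of it.
- **Cradle tilt:** the side camera showed 42–45°, where 0.8 rad would look like 44.2°. That fits but is too coarse to confirm the tilt on its own.
- **Bystanders:** I did not measure them again at the end. I saw no contact with any of them.

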